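Clear the draining board into the kitchen trays

ROBOT

A 6-joint arm with a two-finger parallel gripper is mounted at the origin on the work surface. World frame = base frame: x ahead of the robot, y to its left, z up, the work surface at z = 0. Lengths are in m, angles in degrees, forces in N, time in s.
With the tool pointing down it reaches from about 0.425 to 0.95 m from the base axis. Payload 14.7 kg.
Tool frame: the origin (TCP) lies on the mounting face of the last link; the fingertips stand 173 mm ahead of it and the grasp point (between the pads) lies 155 mm ahead of it; z points along the fingers, y is the line along which they close (so a half turn about z gives the same grasp; the last joint's range is limited). The gripper opens to 85 mm and grips with 20 to 120 N. Pads are 22 mm wide; open, the fingers measure 114 mm over their backs; the gripper's body (76 mm by 85 mm) begins 54 mm behind the grasp point. The pads swing forward as they close: fully open they stand 13 mm farther back than shut.
Start: joints at [70.153, 27.513, 91.461, -0, 61.026, -2.67], TCP at [0.192, 0.621, 0.405] pointing down, gripper open.
Joint ranges: [-157.49, 157.49], [-46.99, 117.5], [13.45, 153.17], [-89.5, 269.5], [5.16, 153.95], [-167.48, 167.48]. Speed limits (degrees/s): [108.29, 108.29, 136.94, 172.46, 172.46, 172.46].

INTERFACE

Orientations are given as a 3x3 rotation matrix whose columns are the frame's x, y, z axes.
In Python, from plant import env, workorder, telemetry, grab_frame, camera_model gives the robot as it stands (env), with the cameras as plain functions, the job (workorder) and the readings (telemetry).
- The arm moves only by the shell command python3 jog.py 'ROWS'. ROWS is rows parted by semicolons, their numbers by spaces, 1 to 12 of them, each of 7 numbers: the finger opening in m, then dx, dy, dz in m, then a rotation vector rx, ry, rz in degrees; each row is the pose to reach, as a shift and turn from the pose commanded when the command began, along the tool's axes at that moment; what a row does not reach only later rows make up. A row lasts 1/12 s, in which the tool goes at most 0.0417 m and 7.16 degrees, less where a joint would pass 70% of its speed; a pose out of reach is approached as far as the arm can. The fingers move at their own pace and stop on an object; the grip force is fixed at half the most. Time passes only in rows, so rows that do not move let the fingers close. It prints the time, the measured TCP pose, the force, the opening and the grip force at its end.
- telemetry.get_state(): the state, without advancing time (a new reading comes with each control period).
- grab_frame(name): name is "scene" or "top"; returns (picture, depth): 480x640x3 uint8, red, green, blue; 480x640 float32, m along the optical axis (not along the pixel's ray), 0 where there is no reading.
- camera_model(name): a dict with "camera_matrix" (3x3 intrinsics, pixels), "R" (3x3) and "t" (3): a world point X has camera coordinates R X + t. Camera axes: x right, y down, z forward; pixel columns grow to the right and rows downward; lengths in m; the calibration is good to about 2 mm. A picture is of the moment at which its call begins. camera_model takes no time and is no camera call.
- workorder.finish_job(): hands the job in; it is judged then, once.
The state is a dict: "clock": time; "joint_positions": joint angles; "dq": joint speeds; "joint_torque": joint torques, N m; "ee_pos": TCP position; "orientation": TCP orientation; "force": force on the tool from outside, world axes, zero at the start; "torque": the same for the moment, N m; "opening": finger opening in m; "finger_force": force on a finger pad.
Only numpy, scipy, OpenCV 4.12 (cv2) and the standard library are available. Lean on these libraries where they do the work, as an engineer would, in place of code of your own. Each camera call takes 0.05 s, during which the arm holds its last target. There are 200 camera calls.

TASK

Put the washed things away from the draining board, all standing upright: the two spice jars in the square tray, the tall jar in the bay farther from the robot and the short jar in the nearer bay; the two egg cups in the oblong tray, one in each bay; and the pastry cutter in the round dish. Set each down gently rather than dropping it, let go of everything, and leave the canister and the mug alone.

Things in the scene. Friction and masses are not known exactly. Their poses are not given: they have to be found in the camera images.
- tall_jar: Tall spice jar: square amber glass body 42 x 42 mm with rounded corners (faces square to its x and y), topped by a round aluminium lid 38 mm across and 14 mm high; 95 mm high overall, about 0.18 kg. Origin: centre of underside; z up. Starts upright on the flat steel draining board (fixed slab, top at z = 0.008 m; counter at z = 0), in any of five places.
- short_jar: Short spice jar: as the tall jar (42 x 42 mm amber glass body, round aluminium lid 38 mm across and 14 mm high) but 60 mm high overall, about 0.11 kg. Origin: centre of underside; z up. Starts upright on the flat steel draining board (fixed slab, top at z = 0.008 m; counter at z = 0), in any of five places.
- tall_egg_cup: Tall white ceramic egg cup on a stem: foot 46 mm across, stem 18 mm, open cup 50 mm across at the rim, 48 mm across 22 mm below it; 75 mm high, about 0.09 kg. Origin: centre of underside; z up. Starts upright on the flat steel draining board (fixed slab, top at z = 0.008 m; counter at z = 0), in any of five places.
- low_egg_cup: Low white ceramic egg cup without a stem, open at the top: 42 mm across at the foot, 50 mm from 20 mm up to the rim; 50 mm high, about 0.07 kg. Origin: centre of underside; z up. Starts upright on the flat steel draining board (fixed slab, top at z = 0.008 m; counter at z = 0), in any of five places.
- cutter: Round steel pastry cutter: a plain tube open at both ends, 56 mm outside diameter, 3 mm wall, 50 mm high, about 0.06 kg. Origin: centre of underside; z up. Starts upright on the flat steel draining board (fixed slab, top at z = 0.008 m; counter at z = 0), in any of five places.
- spice_tray: Square light-wood tray, fixed: 150 x 150 mm, 18 mm high, walls and floor 6 mm thick. A 6 mm divider as high as the walls, along the tray's y, makes two bays of 66 mm (x) by 138 mm (y): far bay centred at x = +36 mm in the tray's frame, near bay at x = -36 mm. Origin: centre of underside; z up; x points away from the robot, turned by up to 0.3 rad.
- egg_tray: Oblong light-wood tray, fixed: 100 mm (x) by 210 mm (y), 18 mm high, walls and floor 6 mm thick. A 6 mm divider as high as the walls, along the tray's x, makes two bays of 88 mm (x) by 96 mm (y), centred at y = +51 and -51 mm in the tray's frame. Origin: centre of underside; z up; x points away from the robot, turned by up to 0.3 rad.
- dish: Round shallow white ceramic dish, fixed: 130 mm across at the rim, 18 mm high, flat inside floor 6 mm up and about 110 mm across. Origin: centre of underside; z up.
- canister: Bystander: loose round steel canister with a black lid, 78 mm across, 94 mm high, on the counter past the draining board's left end, seen from the robot. Origin: centre of the underside; z up.
- mug: Bystander: loose white ceramic mug, 80 mm across, 90 mm high, handle at its +y side, on the counter past the draining board's right end, seen from the robot. Origin: centre of the underside; z up.

How it is judged (in metres and radians):
At the end, for the whole second after the job is handed in: Upright (0.12 rad), at rest and let go on the floor (origin under 10 mm above the holder's underside): tall jar in the square tray's far bay, short jar in the near bay (10 to 56 mm off its middle), one egg cup in each bay of the oblong tray, cutter within 35 mm of the dish's centre (x of tall_jar in the frame of spice_tray between 0.01 and 0.056 m and y of tall_jar in the frame of spice_tray between -0.06 and 0.06 m and z of each of tall_jar, short_jar in the frame of spice_tray below 0.01 m and angle between each of tall_jar, short_jar, cutter's own z axis and vertical below 0.12 rad and linear speed of each of tall_jar, short_jar, cutter below 0.03 m/s and contact force between each of tall_jar, short_jar, cutter and the fingers below 0.05 N and x of short_jar in the frame of spice_tray between -0.056 and -0.01 m and y of short_jar in the frame of spice_tray between -0.06 and 0.06 m and ((x of tall_egg_cup in the frame of egg_tray between -0.035 and 0.035 m and y of tall_egg_cup in the frame of egg_tray between 0.015 and 0.09 m and z of each of tall_egg_cup, low_egg_cup in the frame of egg_tray below 0.01 m and angle between each of tall_egg_cup, low_egg_cup's own z axis and vertical below 0.12 rad and linear speed of each of tall_egg_cup, low_egg_cup below 0.03 m/s and contact force between each of tall_egg_cup, low_egg_cup and the fingers below 0.05 N and x of low_egg_cup in the frame of egg_tray between -0.035 and 0.035 m and y of low_egg_cup in the frame of egg_tray between -0.09 and -0.015 m) or (x of tall_egg_cup in the frame of egg_tray between -0.035 and 0.035 m and y of tall_egg_cup in the frame of egg_tray between -0.09 and -0.015 m and z of each of tall_egg_cup, low_egg_cup in the frame of egg_tray below 0.01 m and angle between each of tall_egg_cup, low_egg_cup's own z axis and vertical below 0.12 rad and linear speed of each of tall_egg_cup, low_egg_cup below 0.03 m/s and contact force between each of tall_egg_cup, low_egg_cup and the fingers below 0.05 N and x of low_egg_cup in the frame of egg_tray between -0.035 and 0.035 m and y of low_egg_cup in the frame of egg_tray between 0.015 and 0.09 m)) and horizontal distance between cutter and dish below 0.035 m and z of cutter in the frame of dish below 0.01 m); the robot touches nothing.
It fails at once if the canister is pushed more than 30 mm or tipped (distance of canister from where it was at the start of the episode above 0.03 m or angle between canister's own z axis and vertical above 0.25 rad).
It fails at once if the mug is pushed more than 30 mm or tipped (distance of mug from where it was at the start of the episode above 0.03 m or angle between mug's own z axis and vertical above 0.25 rad).
It fails at once if a thing is dropped or thrown: it moves faster than 0.65 m/s with no finger on it (a fall of some 20 mm) ((linear speed of tall_jar above 0.65 m/s and contact force between tall_jar and the fingers below 0.02 N) or (linear speed of short_jar above 0.65 m/s and contact force between short_jar and the fingers below 0.02 N) or (linear speed of tall_egg_cup above 0.65 m/s and contact force between tall_egg_cup and the fingers below 0.02 N) or (linear speed of low_egg_cup above 0.65 m/s and contact force between low_egg_cup and the fingers below 0.02 N) or (linear speed of cutter above 0.65 m/s and contact force between cutter and the fingers below 0.02 N)).
It also fails if it takes over 125 s, if anything falls off the work surface, if the arm or the gripper's body presses on something with over 40 N, if the wrist force passes 120 N, or if a joint passes its speed limit or range.

## Working session

There is one attempt and no reset: what is moved stays moved. The work goes in short steps, Python scripts to look and compute and a shell command to move; the robot and the scene stay as the last step left them, time stands still between calls to the robot, and variables do not carry over. Pictures are saved under pics/ and viewed, at most 14 in all, crops included, and the job is handed in when it is done.

```bash
ls; mkdir -p pics; python3 - <<'E'
from plant import env, workorder, telemetry, grab_frame, camera_model
import cv2,numpy as np
for n in("scene","top"):
    p,d=grab_frame(n); cv2.imwrite(f"pics/{n}0.png",p[:,:,::-1]); np.save(f"{n}0.npy",d)
    m=camera_model(n); print(n,m, -np.array(m["R"]).T@np.array(m["t"]))
s=telemetry.get_state(); print(s)
E
```

```text
jog.py
pics
plant.py
scene {'camera_matrix': array([[468.86434786,   0.        , 321.8693116 ],
       [  0.        , 468.86434786, 245.66753764],
       [  0.        ,   0.        ,   1.        ]]), 'R': array([[-0.7966079 ,  0.60447293, -0.00532312],
       [ 0.39037323,  0.5076921 , -0.7680218 ],
       [-0.46154588, -0.61389023, -0.64040158]]), 't': array([ 0.43355752, -0.1602581 ,  1.43470641])} [1.07011865 0.70004024 0.79801442]
top {'camera_matrix': array([[480.89686398,   0.        , 330.17718138],
       [  0.        , 480.89686398, 240.30738496],
       [  0.        ,   0.        ,   1.        ]]), 'R': array([[ 0.02971793, -0.99955384, -0.00299283],
       [-0.98685884, -0.02886447, -0.15898578],
       [ 0.15882846,  0.00767823, -0.98727634]]), 't': array([0.00587707, 0.5239409 , 1.34170992])} [0.30377933 0.01069576 1.4079552 ]
{'clock': 0.1, 'joint_positions': array([ 7.01532138e+01,  2.75451018e+01,  9.14912432e+01, -1.32996385e-03,
        6.10256892e+01, -2.66862975e+00]), 'dq': array([-0.05323227,  0.03394982, -0.13600422, -0.11135156, -0.06698547,
        0.02436627]), 'joint_torque': array([ 1.19856817e-03, -9.52240419e+01, -4.31044436e+01, -7.01299950e-05,
        5.13531835e-03, -9.66823507e-06]), 'ee_pos': array([0.19187862, 0.62083639, 0.40414243]), 'orientation': array([[-9.55394348e-01,  2.95332894e-01, -3.48482610e-04],
       [ 2.95333098e-01,  9.55393798e-01, -1.02528648e-03],
       [ 3.01373019e-05, -1.08247136e-03, -9.99999414e-01]]), 'force': array([ 0.37140826,  0.69364231, -0.41231407]), 'torque': array([-0.0477525 ,  0.04568732, -0.03463904]), 'finger_force': 0.0, 'opening': 0.08564638616733421}
```

View pics/top0.png

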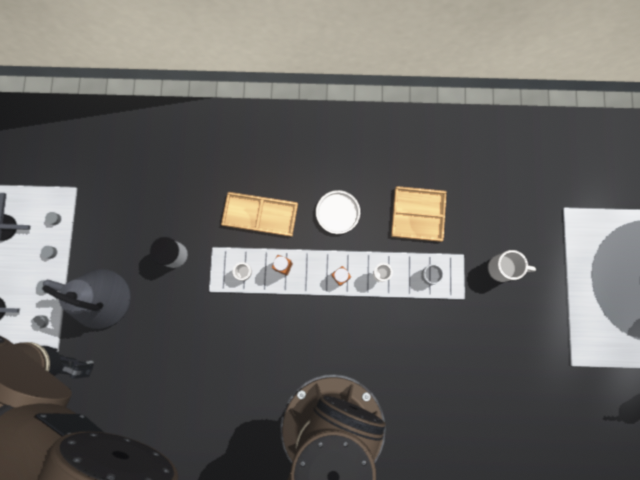

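View pics/scene0.png

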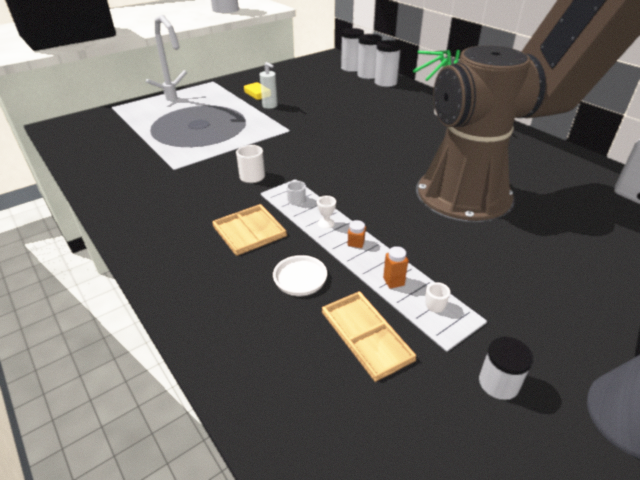

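The top view shows, left to right: low cup (242,271), tall jar (282,265), short jar (341,275), tall cup (382,271) and cutter (432,274). Above them are the oblong tray (260,214), the dish (338,212) and the square tray (419,214). The scene view agrees, with the canister at (503,368) and the mug at (250,163). I'll enlarge both views and check the depth.

```bash
cat > h.py <<'E'
from plant import env, workorder, telemetry, grab_frame, camera_model
import numpy as np, cv2
M={n:camera_model(n) for n in("scene","top")}
def cloud(n,d):
    m=M[n];v,u=np.mgrid[0:480,0:640]
    r=np.stack([u,v,np.ones_like(u)],-1)@np.linalg.inv(m["camera_matrix"]).T
    return (r*d[...,None]-m["t"])@m["R"]      # R^T(x-t)
def px(n,X):
    m=M[n];c=m["R"]@np.asarray(X)+m["t"];p=m["camera_matrix"]@c;return p[:2]/p[2]
def tri(a,b): # pixel in top, pixel in scene -> point, gap
    o=[];D=[]
    for n,p in(("top",a),("scene",b)):
        m=M[n];o.append(-m["R"].T@m["t"]);v=m["R"].T@np.linalg.inv(m["camera_matrix"])@[*p,1];D.append(v/np.linalg.norm(v))
    A=np.stack([D[0],-D[1]],1);s=np.linalg.lstsq(A,o[1]-o[0],rcond=None)[0]
    P,Q=o[0]+s[0]*D[0],o[1]+s[1]*D[1];return (P+Q)/2,np.linalg.norm(P-Q)
def onplane(n,p,z):
    m=M[n];o=-m["R"].T@m["t"];v=m["R"].T@np.linalg.inv(m["camera_matrix"])@[*p,1];return o+v*(z-o[2])/v[2]
E
python3 - <<'E'
from h import *
for n,(x0,y0,x1,y1),k in(("top",(205,180,475,305),2.9),("scene",(205,130,525,370),2.5)):
    p=cv2.imread(f"pics/{n}0.png")[y0:y1,x0:x1];cv2.imwrite(f"pics/{n}0c.png",cv2.resize(p,None,fx=k,fy=k,interpolation=cv2.INTER_CUBIC))
d=np.load("top0.npy");C=cloud("top",d);ds=np.load("scene0.npy");S=cloud("scene",ds)
for nm,(u,v) in dict(low=(242,271),tallj=(282,265),shortj=(341,275),tallc=(382,271),cut=(432,274),mug=(509,265),can=(172,252)).items():
    w=C[v-22:v+23,u-22:u+23].reshape(-1,3);w=w[(w[:,2]>.035)]
    top=np.percentile(w[:,2],97);q=w[w[:,2]>top-.006]
    h=(q.min(0)+q.max(0))/2
    f=S.reshape(-1,3);f=f[(f[:,2]>.03)&(np.hypot(f[:,0]-h[0],f[:,1]-h[1])<.05)]
    print(nm,"top",top.round(4),"c",h[:2].round(4),"ext",(q.max(0)-q.min(0))[:2].round(3),"scene top",np.percentile(f[:,2],98).round(4),"mid",((f.min(0)+f.max(0))/2)[:2].round(4))
for p in((260,214),(338,212),(419,214)):
    print(p,C[p[1],p[0]].round(4))
for p in((232,214),(280,217),(419,203),(419,226)):
    print(p,C[p[1],p[0]].round(4))
E
```

```text
Traceback (most recent call last):
IndexError: index -1 is out of bounds for axis 0 with size 0
```

View pics/top0c.png

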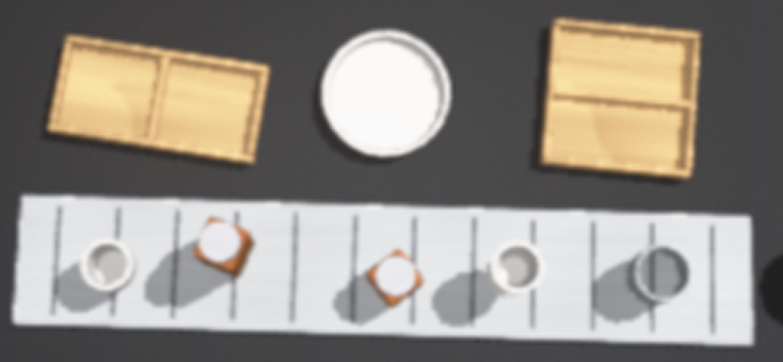

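View pics/scene0c.png

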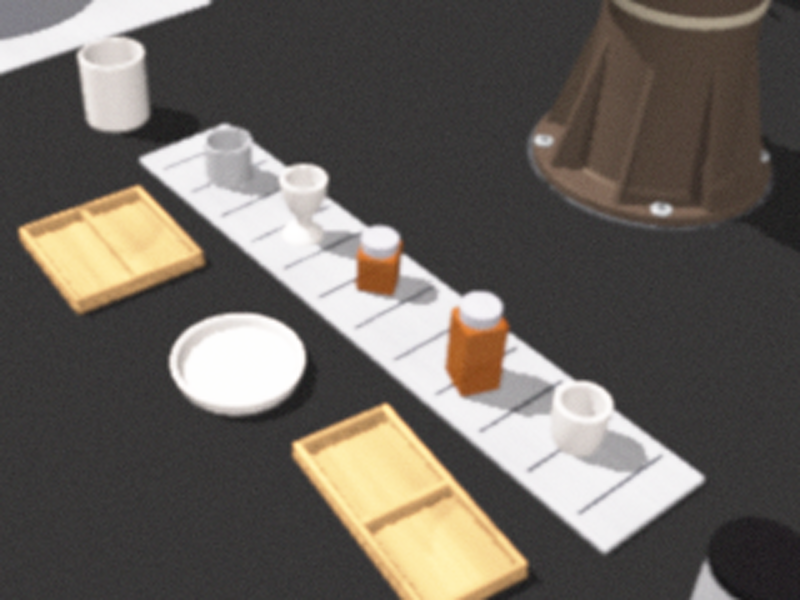

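The crops show the rims and lids clearly. Top crop: low cup (107,265), tall lid (217,242), short lid (396,276), tall cup (516,267), cutter (661,272). Scene crop: low (582,407), tall lid (481,306), short lid (380,238), tall cup (304,181), cutter (229,142). I'll triangulate these and the tray corners.

```bash
python3 - <<'E'
from h import *
T=lambda x,y:((x+.5)/2.9-.5+205,(y+.5)/2.9-.5+180)
S=lambda x,y:((x+.5)/2.5-.5+205,(y+.5)/2.5-.5+130)
for n,a,b in[("low",(107,265),(582,407)),("tallj",(217,242),(481,306)),("shortj",(396,276),(380,238)),("tallc",(516,267),(304,181)),("cut",(661,272),(229,142)),("dish",(386,93),(238,361)),
 ("sq near+y",(542,164),(203,260)),("sq near-y",(690,178),(140,188)),("sq far-y",(700,33),(20,234)),("sq far+y",(555,18),(82,308)),("egg near-y",(253,162),(386,407)),("egg near+y",(48,131),(525,567)),("egg far-y",(270,67),(295,450))]:
    P,g=tri(T(*a),S(*b));print(n,P.round(4),"gap",g.round(4))
print("egg far+y@.018",onplane("top",T(66,36),.018).round(4))
for n in("top","scene"):
    d=np.load(n+"0.npy");print(n,(d>0).mean(),d[240:280:8,240:290:10].round(3) if n=="top" else "")
d=np.load("top0.npy");C=cloud("top",d)
for nm,(u,v) in dict(low=(242,271),tallj=(281,263),shortj=(341,275),tallc=(382,271),cut=(432,274),sqfar=(419,203),sqnear=(419,226),eggl=(240,212),eggr=(278,217),dish=(338,212),board=(310,275)).items():
    w=C[v-11:v+12,u-11:u+12].reshape(-1,3);w=w[d[v-11:v+12,u-11:u+12].ravel()>0];print(nm,len(w),np.percentile(w[:,2],[2,50,98]).round(4) if len(w) else "",C[v,u].round(3))
# tape edges of each jar, amber blobs
E
```

```text
low [0.4266 0.2694 0.051 ] gap 0.0002
tallj [0.447  0.1568 0.103 ] gap 0.0012
shortj [ 0.4225 -0.0124  0.0674] gap 0.0006
tallc [ 0.4333 -0.1263  0.0807] gap 0.0006
cut [ 0.4343 -0.2686  0.0585] gap 0.0017
dish [0.6137 0.0021 0.0147] gap 0.0014
sq near+y [ 0.5466 -0.1592  0.0064] gap 0.0005
sq near-y [ 0.535  -0.3077  0.0148] gap 0.0008
sq far-y [ 0.6862 -0.3192  0.0109] gap 0.0036
sq far+y [ 0.6956 -0.168   0.0109] gap 0.009
egg near-y [0.5387 0.1352 0.0122] gap 0.0017
egg near+y [0.5661 0.3438 0.0123] gap 0.0028
egg far-y [0.6378 0.1231 0.009 ] gap 0.0042
egg far+y@.018 [0.6638 0.3316 0.018 ]
top 0.9959049479166666 [[1.429 1.426 1.42  1.429 1.431]
 [1.415 1.427 1.421 1.429 1.423]
 [1.41  1.416 1.409 1.414 1.329]
 [1.364 1.413 1.409 1.402 1.313]
 [1.394 1.356 1.405 1.405 1.359]]
scene 0.996015625 
low 527 [0.003  0.0119 0.061 ] [0.43  0.275 0.016]
tallj 527 [0.0028 0.0434 0.1075] [0.447 0.153 0.1  ]
shortj 527 [0.0027 0.0125 0.0724] [ 0.422 -0.012  0.069]
tallc 528 [0.003  0.0152 0.0867] [ 0.439 -0.128  0.046]
cut 526 [0.0028 0.0107 0.0614] [ 0.438 -0.278  0.007]
sqfar 526 [-0.      0.0068  0.0181] [ 0.649 -0.24   0.009]
sqnear 525 [0.0004 0.0067 0.0182] [ 0.58  -0.24   0.008]
eggl 527 [0.0001 0.0061 0.0119] [0.607 0.293 0.008]
eggr 526 [-0.0006  0.0062  0.0124] [0.595 0.179 0.005]
dish 528 [0.0003 0.0063 0.0127] [0.615 0.001 0.009]
board 524 [0.0022 0.0081 0.0144] [0.425 0.077 0.005]
```

```bash
cat > fit.py <<'E'
from h import *
from scipy.optimize import minimize
K=6
def prep(n,f=None):
    return cv2.cvtColor(cv2.resize(cv2.imread(f or f"pics/{n}0.png"),None,fx=K,fy=K,interpolation=cv2.INTER_CUBIC),cv2.COLOR_BGR2HSV)
def proj(n,P): return ((np.array([px(n,p) for p in P])+.5)*K-.5).astype(np.float32)
def hull(n,P,shape,val,img):
    cv2.fillConvexPoly(img,np.round(cv2.convexHull(proj(n,P))).astype(np.int32),val)
def box(x,y,a,w,l,z0,z1):
    c,s=np.cos(a),np.sin(a);return [(x+c*i*w/2-s*j*l/2,y+s*i*w/2+c*j*l/2,z) for i in(-1,1) for j in(-1,1) for z in(z0,z1)]
def cyl(x,y,r,z0,z1): return [(x+r*np.cos(t),y+r*np.sin(t),z) for t in np.linspace(0,6.28,40) for z in(z0,z1)]
def fit(masks,draw,x0):
    def cost(p):
        c=0
        for n,m in masks.items():
            g=np.zeros(m.shape,np.uint8);draw(n,p,g);c+=1-(g&m).sum()/max(1,(g|m).sum())
        return c
    best=min((minimize(cost,[x0[0],x0[1],a],method="Nelder-Mead",options=dict(initial_simplex=[[x0[0],x0[1],a],[x0[0]+.006,x0[1],a],[x0[0],x0[1]+.006,a],[x0[0],x0[1],a+.15]],maxfev=120)) for a in x0[2]),key=lambda r:r.fun)
    return best.x,best.fun
E
python3 - <<'E'
from fit import *
I={n:prep(n) for n in("top","scene")}
def m(n,c,r):
    a=cv2.inRange(I[n],(2,90,50),(28,255,255)); k=np.zeros_like(a); u,v=px(n,c); cv2.circle(k,(int(u*K),int(v*K)),int(r*K),1,-1); return (a>0).astype(np.uint8)*k
def jar(h):
    def d(n,p,g):
        x,y,a=p;hull(n,box(x,y,a,.042,.042,.008,.008+h-.014),0,1,g);hull(n,cyl(x,y,.019,.008+h-.014,.008+h),0,0,g)
    return d
for nm,h,c in(("tall",.095,(.447,.157)),("short",.06,(.4225,-.0124))):
    for views in(("top","scene"),("top",),("scene",)):
        x,f=fit({n:m(n,(*c,.04),35 if n=="scene" else 18) for n in views},jar(h),(*c,(-.5,0,.5)))
        print(nm,views,x[:2].round(4),"yaw",np.degrees(x[2]).round(1),"cost",f.round(3))
def tray(w,l):
    return lambda n,p,g:hull(n,box(*p,w,l,0,.018),0,1,g)
for nm,w,l,c in(("sq",.15,.15,(.617,-.239)),("egg",.1,.21,(.601,.233))):
    for views in(("top",),("scene",)):
        M_={}
        for n in views:
            a=(cv2.inRange(I[n],(8,60,60),(30,255,255))>0).astype(np.uint8);a=cv2.morphologyEx(a,cv2.MORPH_CLOSE,np.ones((31,31)));k=np.zeros_like(a);u,v=px(n,(*c,.01));cv2.circle(k,(int(u*K),int(v*K)),int((48 if n=="top" else 60)*K),1,-1)
            # drop amber jars
            jm=cv2.inRange(I[n],(2,200,50),(14,255,255))>0; M_[n]=a*k*(~jm)
        x,f=fit(M_,tray(w,l),(*c,(-.1,.15)));print(nm,views,x[:2].round(4),np.degrees(x[2]).round(1),f.round(3))
# rims with known plane
T=lambda x,y:((x+.5)/2.9-.5+205,(y+.5)/2.9-.5+180)
S=lambda x,y:((x+.5)/2.5-.5+205,(y+.5)/2.5-.5+130)
for n,a,b,z in[("low",(107,265),(582,407),.058),("tallc",(516,267),(304,181),.083),("cut",(661,272),(229,142),.058),("dish",(386,93),(238,361),.018)]:
    print(n,onplane("top",T(*a),z)[:2].round(4),onplane("scene",S(*b),z)[:2].round(4))
E
```

```text
tall ('top', 'scene') [0.4474 0.1557] yaw -31.2 cost 0.591
tall ('top',) [0.4484 0.1564] yaw -28.9 cost 0.449
tall ('scene',) [0.4444 0.1533] yaw -31.9 cost 0.072
short ('top', 'scene') [ 0.4226 -0.0129] yaw 43.7 cost 0.87
short ('top',) [ 0.4246 -0.0121] yaw -50.1 cost 0.661
short ('scene',) [ 0.4202 -0.0152] yaw -44.3 cost 0.117
sq ('top',) [ 0.6171 -0.2377] -3.8 0.053
sq ('scene',) [ 0.6163 -0.2385] -2.9 0.078
egg ('top',) [0.6033 0.2331] -6.7 0.067
egg ('scene',) [0.6036 0.2352] -7.1 0.084
low [0.426 0.268] [0.4325 0.2735]
tallc [ 0.4333 -0.1263] [ 0.4352 -0.1234]
cut [ 0.435  -0.2693] [ 0.4334 -0.2685]
dish [0.6135 0.0016] [0.6152 0.0056]
```

```bash
cat > go.py <<'E'
# args: x,y,z[,yaw of closing line deg] ... ; prints shift of each leg in the tool axes at leg start
from plant import env, workorder, telemetry, grab_frame, camera_model
import numpy as np,sys
def legs(*ts):
    s=telemetry.get_state();p=s["ee_pos"];R=s["orientation"];yaw=np.degrees(np.arctan2(R[1,1],R[0,1]))
    print("now",p.round(4),"yaw",yaw.round(1),"t",round(s["clock"],2),"j",s["joint_positions"].round(0))
    for t in ts:
        t=list(t);ny=t[3] if len(t)>3 else yaw
        a=np.radians(yaw);y=np.array([np.cos(a),np.sin(a),0]);z=np.array([0,0,-1.]);x=np.cross(y,z)
        d=np.array(t[:3])-p;print(t,"->",np.round([d@x,d@y,d@z],3),"rz",round(-(ny-yaw),1),"rows",int(np.ceil(max(np.linalg.norm(d)/.0417,abs(ny-yaw)/7.16))))
        p=np.array(t[:3]);yaw=ny
legs(*[tuple(map(float,a.split(","))) for a in sys.argv[1:]])
E
python3 go.py .428,.270,.29 .428,.270,.195 .428,.270,.275 .6096,.2846,.275 .6096,.2846,.194
```

```text
now [0.1919 0.6208 0.4041] yaw 72.8 t 0.1 j [70. 28. 91. -0. 61. -3.]
[0.428, 0.27, 0.29] -> [-0.329 -0.265  0.114] rz -0.0 rows 11
[0.428, 0.27, 0.195] -> [0.    0.    0.095] rz -0.0 rows 3
[0.428, 0.27, 0.275] -> [ 0.    0.   -0.08] rz -0.0 rows 2
[0.6096, 0.2846, 0.275] -> [-0.169  0.068  0.   ] rz -0.0 rows 5
[0.6096, 0.2846, 0.194] -> [0.    0.    0.081] rz -0.0 rows 2
```

```bash
python3 jog.py '0.085 -.04 -.03 0 0 0 0;0.085 -.329 -.265 .114 0 0 0;0.085 -.329 -.265 .114 0 0 0;0.085 -.329 -.265 .114 0 0 0;0.085 -.329 -.265 .114 0 0 0;0.085 -.329 -.265 .114 0 0 0;0.085 -.329 -.265 .114 0 0 0;0.085 -.329 -.265 .114 0 0 0;0.085 -.329 -.265 .114 0 0 0;0.085 -.329 -.265 .114 0 0 0;0.085 -.329 -.265 .114 0 0 0;0.085 -.329 -.265 .114 0 0 0'
python3 jog.py '0.085 0 0 0 0 0 0;0.085 0 0 0 0 0 0'
python3 go.py .428,.270,.195; python3 - <<'E'
from h import *
p,d=grab_frame("scene");cv2.imwrite("pics/s1.png",cv2.resize(p[200:440,300:620],None,fx=2.5,fy=2.5))
E
```

```text
clock: 1.1
ee_pos: [0.4295, 0.2673, 0.2893]
orientation: [[-0.954, 0.299, -0.002], [0.299, 0.954, -0.001], [0.001, -0.002, -1.0]]
force: [0.4, -0.9, 0.3]
opening: 0.0849
finger_force: 0.0
clock: 1.27
ee_pos: [0.4279, 0.2709, 0.2907]
orientation: [[-0.955, 0.296, -0.0], [0.296, 0.955, -0.0], [0.0, -0.0, -1.0]]
force: [0.3, 0.8, -0.2]
opening: 0.0851
finger_force: 0.0
now [0.4279 0.2709 0.2907] yaw 72.8 t 1.27 j [ 29.  25. 116.   0.  38. -44.]
[0.428, 0.27, 0.195] -> [-0.    -0.001  0.096] rz -0.0 rows 3
```

View pics/s1.png

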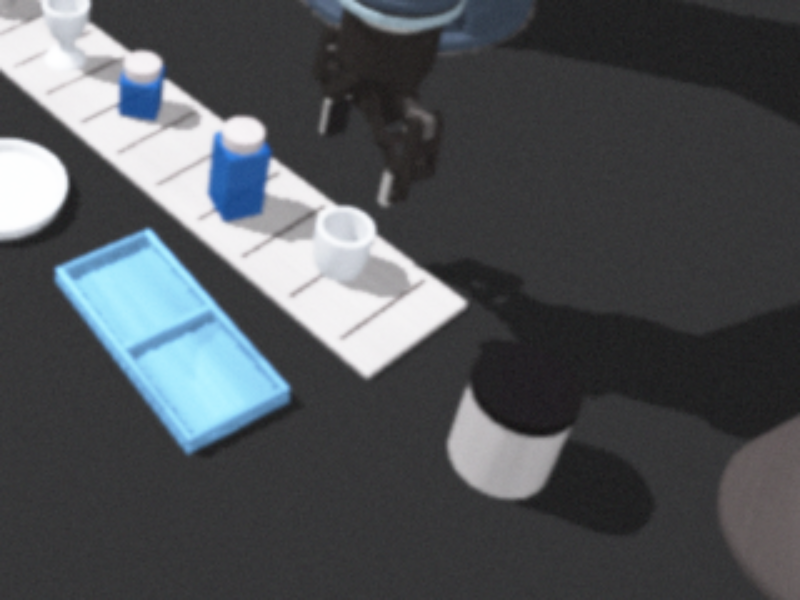

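The gripper hovers over the low cup: tips at (328,118) and (388,190), cup rim centre at (344,228). I'll check where the tip midpoint should project before descending.

```bash
python3 - <<'E'
from h import *
f=lambda X:((px("scene",X)-[300,200])*2.5).round(0)
print(f((.428,.2705,.122)),f((.428,.270,.058)))
E
python3 jog.py '0.085 0 0 .03 0 0 0;0.085 0 0 .06 0 0 0;0.085 0 -.001 .08 0 0 0;0.085 0 -.001 .096 0 0 0;0.085 0 -.001 .096 0 0 0'
python3 jog.py '0.03 0 0 0 0 0 0;0.03 0 0 0 0 0 0;0.03 0 0 0 0 0 0;0.03 0 0 0 0 0 0;0.03 0 0 0 0 0 0;0.03 0 0 0 0 0 0;0.03 0 0 0 0 0 0;0.03 0 0 0 0 0 0'
```

```text
[356. 174.] [344. 227.]
clock: 1.73
ee_pos: [0.4263, 0.2703, 0.1925]
orientation: [[-0.956, 0.294, -0.003], [0.294, 0.956, -0.002], [0.003, -0.003, -1.0]]
force: [-1.8, -0.5, 0.1]
opening: 0.0851
finger_force: 0.0
clock: 2.4
ee_pos: [0.428, 0.2703, 0.1964]
orientation: [[-0.955, 0.295, 0.002], [0.295, 0.955, 0.001], [-0.002, 0.002, -1.0]]
force: [-4.0, 3.7, 11.7]
opening: 0.0495
finger_force: 60.0
```

```bash
python3 jog.py '0.03 0 0 -.01 0 0 0;0.03 0 0 -.03 0 0 0;0.03 0 0 -.055 0 0 0;0.03 0 0 -.08 0 0 0;0.03 -.02 .008 -.08 0 0 0;0.03 -.05 .02 -.08 0 0 0;0.03 -.085 .034 -.08 0 0 0;0.03 -.12 .048 -.08 0 0 0;0.03 -.15 .06 -.08 0 0 0;0.03 -.169 .068 -.08 0 0 0;0.03 -.169 .068 -.08 0 0 0;0.03 -.169 .068 -.08 0 0 0'; python3 go.py .6096,.2846,.194
```

```text
clock: 3.4
ee_pos: [0.61, 0.2846, 0.2758]
orientation: [[-0.955, 0.296, 0.001], [0.296, 0.955, 0.0], [-0.001, 0.001, -1.0]]
force: [-0.3, 0.2, -0.7]
opening: 0.0491
finger_force: 62.1
now [0.61   0.2846 0.2758] yaw 72.8 t 3.4 j [ 22.  37.  94.  -0.  48. -50.]
[0.6096, 0.2846, 0.194] -> [ 0.    -0.     0.082] rz -0.0 rows 2
```

```bash
python3 jog.py '0.03 0 0 .02 0 0 0;0.03 0 0 .045 0 0 0;0.03 0 0 .065 0 0 0;0.03 0 0 .073 0 0 0;0.03 0 0 .077 0 0 0;0.03 0 0 .08 0 0 0;0.03 0 0 .082 0 0 0;0.03 0 0 .082 0 0 0;0.03 0 0 .082 0 0 0'
```

```text
clock: 4.15
ee_pos: [0.6094, 0.285, 0.1944]
orientation: [[-0.955, 0.295, 0.001], [0.295, 0.955, 0.001], [-0.001, 0.001, -1.0]]
force: [-4.0, -1.2, 4.9]
opening: 0.0491
finger_force: 62.6
```

```bash
python3 jog.py '0.055 0 0 0 0 0 0;0.066 0 0 0 0 0 0;0.066 0 0 0 0 0 0;0.066 0 0 0 0 0 0;0.066 0 0 -.01 0 0 0;0.066 0 0 -.04 0 0 0;0.066 0 0 -.08 0 0 0;0.08 0 0 -.12 0 0 0;0.08 0 0 -.12 0 0 0;0.08 0 0 -.12 0 0 0'; python3 go.py .4345,-.125,.345 .4345,-.125,.225 .4345,-.125,.305 .5974,.1834,.305 .5974,.1834,.223; python3 - <<'E'
from h import *
p,d=grab_frame("scene");cv2.imwrite("pics/s2.png",cv2.resize(p[200:440,250:570,::-1],None,fx=2.5,fy=2.5))
E
```

```text
clock: 4.98
ee_pos: [0.6101, 0.2851, 0.3165]
orientation: [[-0.955, 0.295, 0.005], [0.295, 0.955, 0.002], [-0.004, 0.004, -1.0]]
force: [0.5, -1.0, -0.4]
opening: 0.08
finger_force: 0.0
now [0.6101 0.2851 0.3165] yaw 72.8 t 4.98 j [ 22.  34.  93.   0.  52. -50.]
[0.4345, -0.125, 0.345] -> [ 0.047 -0.444 -0.029] rz -0.0 rows 11
[0.4345, -0.125, 0.225] -> [0.   0.   0.12] rz -0.0 rows 3
[0.4345, -0.125, 0.305] -> [ 0.    0.   -0.08] rz -0.0 rows 2
[0.5974, 0.1834, 0.305] -> [-0.065  0.343  0.   ] rz -0.0 rows 9
[0.5974, 0.1834, 0.223] -> [0.    0.    0.082] rz -0.0 rows 2
```

View pics/s2.png

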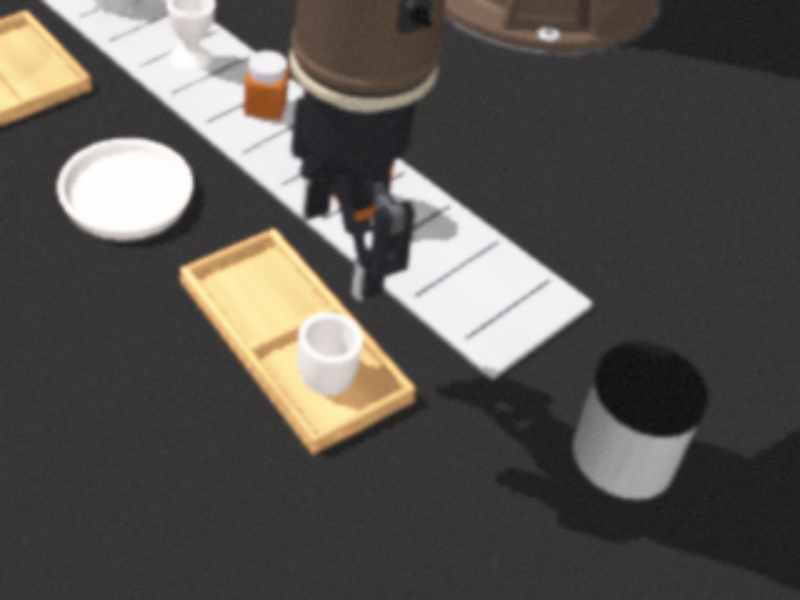

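The low cup stands upright in the +y bay at about (330,355). Next is the tall egg cup.

```bash
python3 jog.py '0.085 0 -.03 -.029 0 0 0;0.085 .047 -.444 -.029 0 0 0;0.085 .047 -.444 -.029 0 0 0;0.085 .047 -.444 -.029 0 0 0;0.085 .047 -.444 -.029 0 0 0;0.085 .047 -.444 -.029 0 0 0;0.085 .047 -.444 -.029 0 0 0;0.085 .047 -.444 -.029 0 0 0;0.085 .047 -.444 -.029 0 0 0;0.085 .047 -.444 -.029 0 0 0;0.085 .047 -.444 -.029 0 0 0;0.085 .047 -.444 -.029 0 0 0' | head -2;  python3 jog.py '0.085 .047 -.03 0 0 0 0' >/dev/null; python3 go.py .4345,-.125,.345
```

```text
clock: 6.03
ee_pos: [0.4302, -0.1304, 0.3409]
now [ 0.3961 -0.1388  0.3416] yaw 72.6 t 6.12 j [-23.  14. 124.   0.  41. -96.]
[0.4345, -0.125, 0.345] -> [-0.032  0.025 -0.003] rz -0.0 rows 1
```

```bash
python3 jog.py '0.085 -.032 .025 0 0 0 0;0.085 -.032 .025 0 0 0 0;0.085 -.032 .025 0 0 0 0;0.085 -.032 .025 0 0 0 0' | head -2;python3 go.py .4345,-.125,.225
```

```text
clock: 6.45
ee_pos: [0.4307, -0.1221, 0.3411]
now [ 0.4307 -0.1221  0.3411] yaw 72.8 t 6.45 j [-20.  17. 121.  -0.  43. -93.]
[0.4345, -0.125, 0.225] -> [-0.005 -0.002  0.116] rz -0.0 rows 3
```

```bash
python3 jog.py '0.085 -.005 -.002 .03 0 0 0;0.085 -.005 -.002 .06 0 0 0;0.085 -.005 -.002 .09 0 0 0;0.085 -.005 -.002 .108 0 0 0;0.085 -.005 -.002 .116 0 0 0;0.085 -.005 -.002 .116 0 0 0;0.085 -.005 -.002 .116 0 0 0' | head -2
python3 jog.py '0.03 0 0 0 0 0 0;0.03 0 0 0 0 0 0;0.03 0 0 0 0 0 0;0.03 0 0 0 0 0 0;0.03 0 0 0 0 0 0;0.03 0 0 0 0 0 0;0.03 0 0 0 0 0 0;0.03 0 0 0 0 0 0'
python3 go.py .434,-.125,.335 .5974,.1834,.335 .5974,.1834,.223
```

```text
clock: 7.03
ee_pos: [0.4352, -0.1254, 0.2259]
clock: 7.7
ee_pos: [0.4357, -0.1259, 0.227]
orientation: [[-0.955, 0.295, 0.002], [0.295, 0.955, -0.001], [-0.003, -0.0, -1.0]]
force: [-2.4, -3.7, 20.0]
opening: 0.0483
finger_force: 58.5
now [ 0.4357 -0.1259  0.227 ] yaw 72.8 t 7.7 j [-20.  29. 125.  -0.  26. -93.]
[0.434, -0.125, 0.335] -> [ 0.002  0.    -0.108] rz -0.0 rows 3
[0.5974, 0.1834, 0.335] -> [-0.065  0.343  0.   ] rz -0.0 rows 9
[0.5974, 0.1834, 0.223] -> [0.    0.    0.112] rz -0.0 rows 3
```

```bash
python3 jog.py '0.03 0 0 -.01 0 0 0;0.03 0 0 -.03 0 0 0;0.03 0 0 -.06 0 0 0;0.03 0 0 -.09 0 0 0;0.03 0 0 -.108 0 0 0;0.03 -.003 .02 -.108 0 0 0;0.03 -.01 .05 -.108 0 0 0;0.03 -.017 .085 -.108 0 0 0;0.03 -.024 .12 -.108 0 0 0;0.03 -.031 .155 -.108 0 0 0;0.03 -.038 .19 -.108 0 0 0;0.03 -.045 .225 -.108 0 0 0'|head -2
python3 jog.py '0.03 -.006 .033 0 0 0 0;0.03 -.012 .066 0 0 0 0;0.03 -.016 .095 0 0 0 0;0.03 -.018 .113 0 0 0 0;0.03 -.018 .117 0 0 0 0;0.03 -.018 .117 0 0 0 0;0.03 -.018 .117 0 0 0 0'; python3 go.py .597,.181,.224
```

```text
clock: 8.7
ee_pos: [0.5451, 0.0779, 0.3344]
clock: 9.28
ee_pos: [0.5959, 0.1822, 0.3338]
orientation: [[-0.956, 0.295, -0.0], [0.295, 0.956, -0.0], [0.0, -0.0, -1.0]]
force: [-0.6, -1.1, -0.9]
opening: 0.0483
finger_force: 62.0
now [0.5959 0.1822 0.3338] yaw 72.8 t 9.28 j [ 14.  30.  99.  -0.  51. -59.]
[0.597, 0.181, 0.224] -> [-0.001 -0.001  0.11 ] rz -0.0 rows 3
```

```bash
python3 jog.py '0.03 0 0 .02 0 0 0;0.03 0 0 .05 0 0 0;0.03 0 0 .08 0 0 0;0.03 0 0 .098 0 0 0;0.03 0 0 .103 0 0 0;0.03 0 0 .106 0 0 0;0.03 0 0 .109 0 0 0;0.03 0 0 .11 0 0 0;0.03 0 0 .11 0 0 0;0.03 0 0 .11 0 0 0'
```

```text
clock: 10.12
ee_pos: [0.5969, 0.1824, 0.2253]
orientation: [[-0.955, 0.296, 0.002], [0.296, 0.955, 0.0], [-0.002, 0.001, -1.0]]
force: [-0.6, -2.3, 4.8]
opening: 0.0487
finger_force: 62.4
```

```bash
python3 jog.py '0.055 0 0 0 0 0 0;0.066 0 0 0 0 0 0;0.066 0 0 0 0 0 0;0.066 0 0 0 0 0 0;0.066 0 0 -.01 0 0 0;0.066 0 0 -.04 0 0 0;0.066 0 0 -.08 0 0 0;0.08 0 0 -.11 0 0 0;0.08 0 0 -.11 0 0 0;0.08 0 0 -.11 0 0 0'|head -2; python3 go.py .4225,-.0135,.335,45 .4225,-.0135,.196; python3 - <<'E'
from h import *
p,d=grab_frame("scene");cv2.imwrite("pics/s3.png",cv2.resize(p[200:440,250:570,::-1],None,fx=2.5,fy=2.5))
E
```

```text
clock: 10.95
ee_pos: [0.5969, 0.1828, 0.3365]
now [0.5969 0.1828 0.3365] yaw 72.8 t 10.95 j [ 14.  30.  99.   0.  51. -59.]
[0.4225, -0.0135, 0.335, 45.0] -> [ 0.109 -0.239  0.001] rz 27.8 rows 7
[0.4225, -0.0135, 0.196] -> [0.    0.    0.139] rz -0.0 rows 4
```

View pics/s3.png

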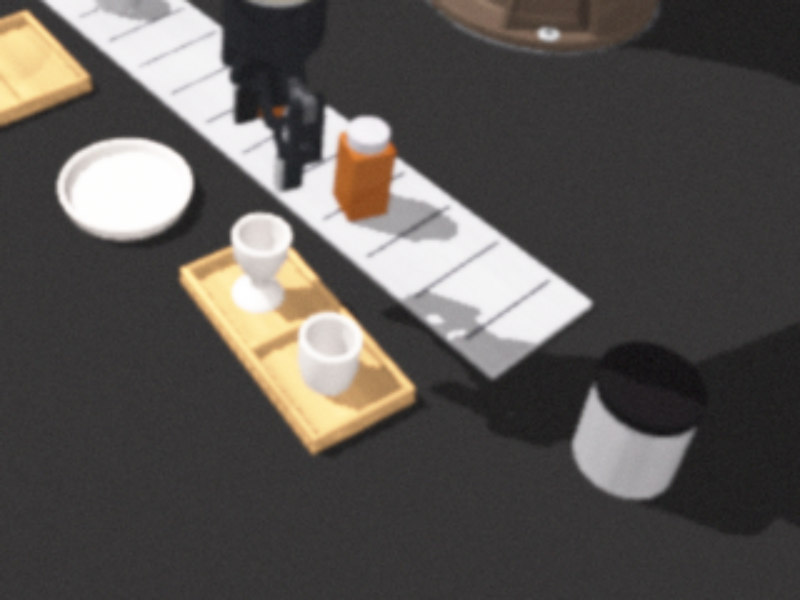

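Both cups stand upright in their own bays: tall at (258,292), low at (330,378). Next is the short jar.

```bash
python3 jog.py '0.085 .02 -.03 0 0 0 4;0.085 .109 -.239 .001 0 0 27.8;0.085 .109 -.239 .001 0 0 27.8;0.085 .109 -.239 .001 0 0 27.8;0.085 .109 -.239 .001 0 0 27.8;0.085 .109 -.239 .001 0 0 27.8;0.085 .109 -.239 .001 0 0 27.8;0.085 .109 -.239 .001 0 0 27.8;0.085 .109 -.239 .001 0 0 27.8;0.085 .109 -.239 .001 0 0 27.8;0.085 .109 -.239 .001 0 0 27.8'
python3 go.py .4225,-.0135,.197
```

```text
clock: 11.92
ee_pos: [0.4223, -0.013, 0.3324]
orientation: [[-0.708, 0.706, -0.0], [0.706, 0.708, 0.0], [0.0, -0.0, -1.0]]
force: [-0.4, 0.1, -0.3]
opening: 0.0849
finger_force: 0.0
now [ 0.4223 -0.013   0.3324] yaw 45.1 t 11.92 j [ -6.  16. 124.   0.  40. -51.]
[0.4225, -0.0135, 0.197] -> [-0.    -0.     0.135] rz -0.0 rows 4
```

```bash
python3 jog.py '0.085 0 0 .03 0 0 0;0.085 0 0 .06 0 0 0;0.085 0 0 .09 0 0 0;0.085 0 0 .115 0 0 0;0.085 0 0 .13 0 0 0;0.085 0 0 .135 0 0 0;0.085 0 0 .135 0 0 0;0.085 0 0 .135 0 0 0'; python3 go.py .4225,-.0135,.197
```

```text
clock: 12.58
ee_pos: [0.4221, -0.0132, 0.1979]
orientation: [[-0.708, 0.706, -0.0], [0.706, 0.708, 0.0], [0.0, -0.0, -1.0]]
force: [0.8, -0.8, 0.9]
opening: 0.0851
finger_force: 0.0
now [ 0.4221 -0.0132  0.1979] yaw 45.1 t 12.58 j [ -6.  31. 130.   0.  19. -51.]
[0.4225, -0.0135, 0.197] -> [-0.001  0.     0.001] rz -0.0 rows 1
```

```bash
python3 jog.py '0.03 0 0 0 0 0 0;0.03 0 0 0 0 0 0;0.03 0 0 0 0 0 0;0.03 0 0 0 0 0 0;0.03 0 0 0 0 0 0;0.03 0 0 0 0 0 0;0.03 0 0 0 0 0 0;0.03 0 0 0 0 0 0'
python3 go.py .4225,-.0135,.28 .5808,-.238,.28,86.5 .5808,-.238,.196
```

```text
clock: 13.25
ee_pos: [0.422, -0.0136, 0.1987]
orientation: [[-0.707, 0.707, 0.002], [0.707, 0.707, -0.0], [-0.001, 0.001, -1.0]]
force: [-1.2, 1.0, 22.2]
opening: 0.0417
finger_force: 56.7
now [ 0.422  -0.0136  0.1987] yaw 45.0 t 13.25 j [ -6.  31. 130.   0.  19. -51.]
[0.4225, -0.0135, 0.28] -> [-0.     0.    -0.081] rz -0.0 rows 2
[0.5808, -0.238, 0.28, 86.5] -> [-0.271 -0.047  0.   ] rz -41.5 rows 7
[0.5808, -0.238, 0.196] -> [0.    0.    0.084] rz -0.0 rows 3
```

```bash
python3 jog.py '0.03 0 0 -.01 0 0 0;0.03 0 0 -.03 0 0 0;0.03 0 0 -.055 0 0 0;0.03 0 0 -.08 0 0 0;0.03 -.02 -.003 -.08 0 0 -3;0.03 -.05 -.009 -.08 0 0 -8;0.03 -.085 -.015 -.08 0 0 -13;0.03 -.12 -.021 -.08 0 0 -18.5;0.03 -.155 -.027 -.08 0 0 -24;0.03 -.19 -.033 -.08 0 0 -29;0.03 -.225 -.039 -.08 0 0 -34.5;0.03 -.25 -.043 -.08 0 0 -38.5'|head -2
python3 go.py .5808,-.238,.28,86.5 .5808,-.238,.196
```

```text
clock: 14.25
ee_pos: [0.5694, -0.2233, 0.2782]
now [ 0.5694 -0.2233  0.2782] yaw 83.8 t 14.25 j [ -24.   33.  103.   -0.   44. -108.]
[0.5808, -0.238, 0.28, 86.5] -> [-0.013 -0.013 -0.002] rz -2.7 rows 1
[0.5808, -0.238, 0.196] -> [0.    0.    0.084] rz -0.0 rows 3
```

```bash
python3 jog.py '0.03 -.01 -.009 0 0 0 -2;0.03 -.013 -.013 0 0 0 -2.7;0.03 -.013 -.013 0 0 0 -2.7;0.03 -.013 -.013 0 0 0 -2.7'|head -2
python3 jog.py '0.03 0 0 .02 0 0 0;0.03 0 0 .045 0 0 0;0.03 0 0 .065 0 0 0;0.03 0 0 .072 0 0 0;0.03 0 0 .075 0 0 0;0.03 0 0 .078 0 0 0;0.03 0 0 .08 0 0 0;0.03 0 0 .082 0 0 0;0.03 0 0 .082 0 0 0;0.03 0 0 .082 0 0 0'
```

```text
clock: 14.58
ee_pos: [0.5789, -0.2345, 0.2776]
clock: 15.42
ee_pos: [0.5799, -0.2351, 0.1969]
orientation: [[-0.998, 0.066, 0.001], [0.066, 0.998, -0.001], [-0.001, -0.0, -1.0]]
force: [-0.7, 1.7, 5.3]
opening: 0.0416
finger_force: 60.8
```

```bash
python3 jog.py '0.048 0 0 0 0 0 0;0.06 0 0 0 0 0 0;0.06 0 0 0 0 0 0;0.06 0 0 0 0 0 0;0.06 0 0 -.01 0 0 0;0.06 0 0 -.04 0 0 0;0.06 0 0 -.08 0 0 0;0.08 0 0 -.12 0 0 0;0.08 0 0 -.15 0 0 0;0.08 0 0 -.15 0 0 0;0.08 0 0 -.15 0 0 0'|head -2; python3 go.py .447,.156,.355,59 .447,.156,.223; python3 - <<'E'
from h import *
p,d=grab_frame("scene");cv2.imwrite("pics/s4.png",cv2.resize(p[130:370,150:470,::-1],None,fx=2.5,fy=2.5))
E
```

```text
clock: 16.33
ee_pos: [0.58, -0.2353, 0.3486]
now [ 0.58   -0.2353  0.3486] yaw 86.2 t 16.33 j [ -25.   29.   98.   -0.   53. -111.]
[0.447, 0.156, 0.355, 59.0] -> [ 0.158  0.382 -0.006] rz 27.2 rows 10
[0.447, 0.156, 0.223] -> [0.    0.    0.132] rz -0.0 rows 4
```

View pics/s4.png

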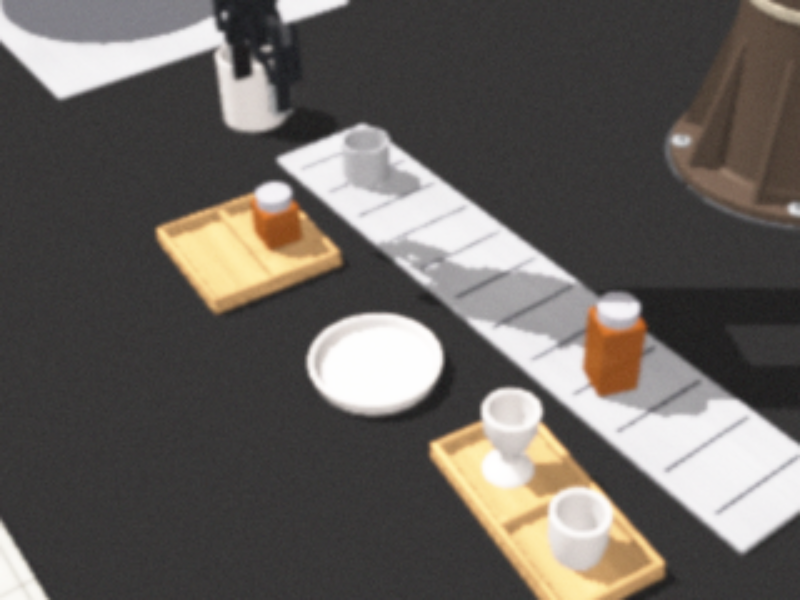

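The short jar at (278,225) stands upright in the near bay, on the robot side of the divider. Now the tall jar.

```bash
python3 jog.py '0.085 .015 .03 0 0 0 2;0.085 .158 .382 -.006 0 0 27.2;0.085 .158 .382 -.006 0 0 27.2;0.085 .158 .382 -.006 0 0 27.2;0.085 .158 .382 -.006 0 0 27.2;0.085 .158 .382 -.006 0 0 27.2;0.085 .158 .382 -.006 0 0 27.2;0.085 .158 .382 -.006 0 0 27.2;0.085 .158 .382 -.006 0 0 27.2;0.085 .158 .382 -.006 0 0 27.2;0.085 .158 .382 -.006 0 0 27.2;0.085 .158 .382 -.006 0 0 27.2'|head -2
python3 jog.py '0.085 0 0 0 0 0 0;0.085 0 0 0 0 0 0'|head -2
python3 go.py .447,.156,.222
```

```text
clock: 17.38
ee_pos: [0.4455, 0.1589, 0.3508]
clock: 17.55
ee_pos: [0.4471, 0.1559, 0.3511]
now [0.4471 0.1559 0.3511] yaw 59.0 t 17.55 j [ 16.  18. 117.  -0.  45. -43.]
[0.447, 0.156, 0.222] -> [0.    0.    0.129] rz -0.0 rows 4
```

```bash
python3 jog.py '0.085 0 0 .03 0 0 0;0.085 0 0 .06 0 0 0;0.085 0 0 .09 0 0 0;0.085 0 0 .115 0 0 0;0.085 0 0 .125 0 0 0;0.085 0 0 .129 0 0 0;0.085 0 0 .129 0 0 0;0.085 0 0 .129 0 0 0'|tail -3
python3 jog.py '0.03 0 0 0 0 0 0;0.03 0 0 0 0 0 0;0.03 0 0 0 0 0 0;0.03 0 0 0 0 0 0;0.03 0 0 0 0 0 0;0.03 0 0 0 0 0 0;0.03 0 0 0 0 0 0;0.03 0 0 0 0 0 0'
python3 go.py .447,.156,.34 .6526,-.238,.34,86.5 .6526,-.238,.22
```

```text
force: [0.2, 0.4, 0.5]
opening: 0.0853
finger_force: 0.0
clock: 18.88
ee_pos: [0.4473, 0.1566, 0.2237]
orientation: [[-0.858, 0.514, 0.001], [0.514, 0.858, 0.0], [-0.001, 0.001, -1.0]]
force: [-3.4, -1.3, 17.8]
opening: 0.0443
finger_force: 53.9
now [0.4473 0.1566 0.2237] yaw 59.0 t 18.88 j [ 16.  30. 123.  -0.  27. -43.]
[0.447, 0.156, 0.34] -> [-0.    -0.001 -0.116] rz -0.0 rows 3
[0.6526, -0.238, 0.34, 86.5] -> [-0.379 -0.232  0.   ] rz -27.5 rows 11
[0.6526, -0.238, 0.22] -> [0.   0.   0.12] rz -0.0 rows 3
```

```bash
python3 jog.py '0.03 0 0 0 0 0 0;0.03 0 0 -.01 0 0 0;0.03 0 0 -.025 0 0 0;0.03 0 0 -.045 0 0 0;0.03 0 0 -.07 0 0 0;0.03 0 0 -.095 0 0 0;0.03 0 0 -.116 0 0 0;0.03 -.01 -.006 -.116 0 0 -1;0.03 -.03 -.018 -.116 0 0 -2;0.03 -.055 -.034 -.116 0 0 -4;0.03 -.08 -.049 -.116 0 0 -6;0.03 -.105 -.064 -.116 0 0 -8'
python3 go.py .6526,-.238,.34,86.5
```

```text
clock: 19.88
ee_pos: [0.5043, 0.0466, 0.3395]
orientation: [[-0.922, 0.388, 0.001], [0.388, 0.922, 0.0], [-0.0, 0.0, -1.0]]
force: [0.6, 0.7, -1.5]
opening: 0.0444
finger_force: 56.2
now [0.5043 0.0466 0.3395] yaw 67.2 t 19.88 j [  2.  21. 114.   0.  45. -65.]
[0.6526, -0.238, 0.34, 86.5] -> [-0.247 -0.205 -0.   ] rz -19.3 rows 8
```

```bash
python3 jog.py '0.03 -.025 -.021 0 0 0 -2;0.03 -.05 -.042 0 0 0 -4;0.03 -.075 -.063 0 0 0 -6;0.03 -.1 -.083 0 0 0 -8;0.03 -.125 -.104 0 0 0 -10;0.03 -.15 -.125 0 0 0 -12;0.03 -.175 -.146 0 0 0 -14;0.03 -.2 -.166 0 0 0 -16;0.03 -.225 -.187 0 0 0 -18;0.03 -.24 -.2 0 0 0 -19.3;0.03 -.247 -.205 0 0 0 -19.3;0.03 -.247 -.205 0 0 0 -19.3'|head -2
python3 jog.py '0.03 0 0 0 0 0 0;0.03 0 0 0 0 0 0'|head -2
python3 go.py .6526,-.238,.222; python3 - <<'E'
from h import *
p,d=grab_frame("scene");cv2.imwrite("pics/s5.png",cv2.resize(p[120:280,180:380,::-1],None,fx=3.5,fy=3.5))
E
```

```text
clock: 20.88
ee_pos: [0.6518, -0.239, 0.3389]
clock: 21.05
ee_pos: [0.651, -0.2363, 0.3388]
now [ 0.651  -0.2363  0.3388] yaw 86.3 t 21.05 j [ -22.   35.   89.    0.   57. -109.]
[0.6526, -0.238, 0.222] -> [-0.002 -0.002  0.117] rz -0.0 rows 3
```

View pics/s5.png

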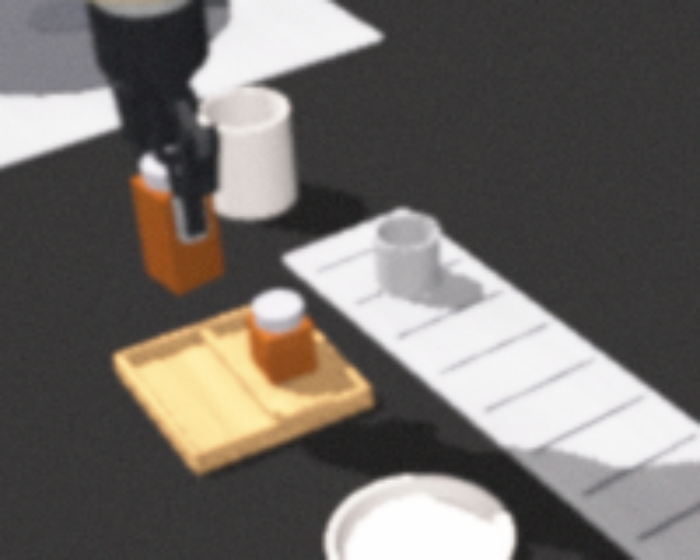

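The tall jar is held square, with its base at (182,288), over the far bay. Lower it.

```bash
python3 jog.py '0.03 -.002 -.002 .02 0 0 0;0.03 -.002 -.002 .05 0 0 0;0.03 -.002 -.002 .08 0 0 0;0.03 -.002 -.002 .1 0 0 0;0.03 -.002 -.002 .107 0 0 0;0.03 -.002 -.002 .111 0 0 0;0.03 -.002 -.002 .114 0 0 0;0.03 -.002 -.002 .116 0 0 0;0.03 -.002 -.002 .118 0 0 0;0.03 -.002 -.002 .118 0 0 0;0.03 -.002 -.002 .118 0 0 0'
```

```text
clock: 22.02
ee_pos: [0.6539, -0.2398, 0.2219]
orientation: [[-0.998, 0.064, 0.002], [0.064, 0.998, -0.001], [-0.002, -0.001, -1.0]]
force: [-0.1, 0.6, 3.4]
opening: 0.0445
finger_force: 56.6
```

```bash
python3 jog.py '0.05 0 0 0 0 0 0;0.062 0 0 0 0 0 0;0.062 0 0 0 0 0 0;0.062 0 0 0 0 0 0;0.062 0 0 -.01 0 0 0;0.062 0 0 -.04 0 0 0;0.062 0 0 -.08 0 0 0;0.08 0 0 -.12 0 0 0;0.08 0 0 -.12 0 0 0;0.08 0 0 -.12 0 0 0'|head -2; python3 go.py .4345,-.269,.3 .4345,-.269,.199 .4345,-.269,.28 .614,.003,.28 .614,.003,.197; python3 - <<'E'
from h import *
p,d=grab_frame("scene");cv2.imwrite("pics/s6.png",cv2.resize(p[120:280,180:380,::-1],None,fx=3.5,fy=3.5))
E
```

```text
clock: 22.85
ee_pos: [0.6541, -0.24, 0.3446]
now [ 0.6541 -0.24    0.3446] yaw 86.3 t 22.85 j [ -23.   34.   88.   -0.   57. -109.]
[0.4345, -0.269, 0.3] -> [ 0.217 -0.043  0.045] rz -0.0 rows 6
[0.4345, -0.269, 0.199] -> [0.    0.    0.101] rz -0.0 rows 3
[0.4345, -0.269, 0.28] -> [ 0.     0.    -0.081] rz -0.0 rows 2
[0.614, 0.003, 0.28] -> [-0.162  0.283  0.   ] rz -0.0 rows 8
[0.614, 0.003, 0.197] -> [0.    0.    0.083] rz -0.0 rows 2
```

View pics/s6.png

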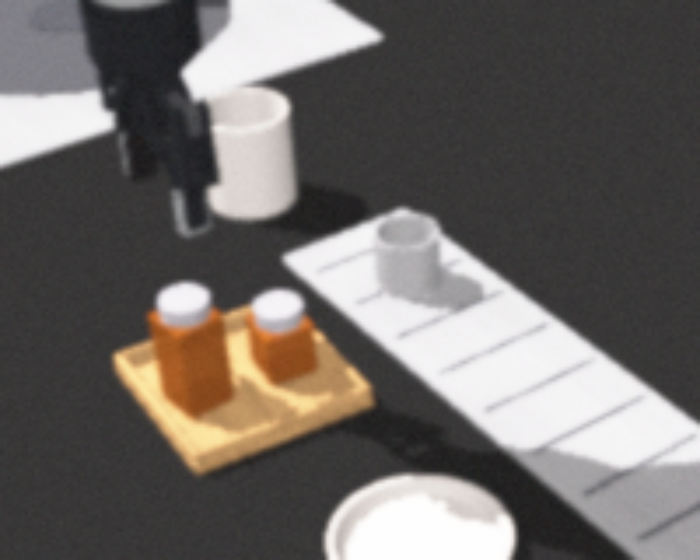

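Both jars stand upright in their bays: tall base (195,405), short (285,375). Now the cutter.

```bash
python3 jog.py '0.085 .02 0 0 0 0 0;0.085 .05 -.01 0 0 0 0;0.085 .217 -.043 .045 0 0 0;0.085 .217 -.043 .045 0 0 0;0.085 .217 -.043 .045 0 0 0;0.085 .217 -.043 .045 0 0 0;0.085 .217 -.043 .045 0 0 0;0.085 .217 -.043 .045 0 0 0;0.085 .217 -.043 .045 0 0 0;0.085 .217 -.043 .045 0 0 0;0.085 .217 -.043 .045 0 0 0'|head -2
python3 go.py .4345,-.269,.199
```

```text
clock: 23.82
ee_pos: [0.4351, -0.2687, 0.2957]
now [ 0.4351 -0.2687  0.2957] yaw 86.4 t 23.82 j [ -35.   25.  115.    0.   39. -121.]
[0.4345, -0.269, 0.199] -> [ 0.001 -0.     0.097] rz -0.0 rows 3
```

```bash
python3 jog.py '0.085 0 0 .03 0 0 0;0.085 0 0 .06 0 0 0;0.085 0 0 .085 0 0 0;0.085 0 0 .097 0 0 0;0.085 0 0 .097 0 0 0;0.085 0 0 .097 0 0 0'|tail -3
python3 jog.py '0.03 0 0 0 0 0 0;0.03 0 0 0 0 0 0;0.03 0 0 0 0 0 0;0.03 0 0 0 0 0 0;0.03 0 0 0 0 0 0;0.03 0 0 0 0 0 0;0.03 0 0 0 0 0 0;0.03 0 0 0 0 0 0'
python3 go.py .4345,-.269,.3 .614,.003,.3 .614,.003,.197
```

```text
force: [0.2, -1.1, -0.1]
opening: 0.0848
finger_force: 0.0
clock: 24.98
ee_pos: [0.4346, -0.2689, 0.2002]
orientation: [[-0.998, 0.064, 0.002], [0.064, 0.998, -0.001], [-0.002, -0.001, -1.0]]
force: [-0.1, 2.9, 12.8]
opening: 0.0538
finger_force: 60.5
now [ 0.4346 -0.2689  0.2002] yaw 86.3 t 24.98 j [ -35.   34.  119.    0.   27. -121.]
[0.4345, -0.269, 0.3] -> [ 0.  -0.  -0.1] rz -0.0 rows 3
[0.614, 0.003, 0.3] -> [-0.162  0.283  0.   ] rz -0.0 rows 8
[0.614, 0.003, 0.197] -> [0.    0.    0.103] rz -0.0 rows 3
```

```bash
python3 jog.py '0.03 0 0 -.005 0 0 0;0.03 0 0 -.015 0 0 0;0.03 0 0 -.03 0 0 0;0.03 0 0 -.055 0 0 0;0.03 0 0 -.08 0 0 0;0.03 0 0 -.1 0 0 0;0.03 0 0 -.1 0 0 0'|tail -3
python3 - <<'E'
from h import *
p,d=grab_frame("scene");cv2.imwrite("pics/s7.png",cv2.resize(p[100:260,200:400,::-1],None,fx=3.5,fy=3.5))
E
```

```text
force: [1.4, -0.6, -0.1]
opening: 0.054
finger_force: 63.2
```

View pics/s7.png

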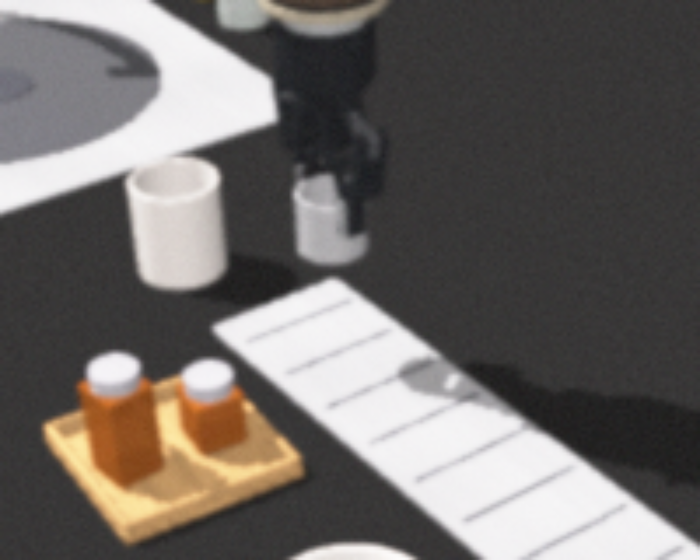

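The cutter is held upright from outside, at (332,225). Carry it to the dish.

```bash
python3 jog.py '0.03 -.01 .017 0 0 0 0;0.03 -.025 .044 0 0 0 0;0.03 -.042 .073 0 0 0 0;0.03 -.059 .103 0 0 0 0;0.03 -.076 .133 0 0 0 0;0.03 -.093 .163 0 0 0 0;0.03 -.11 .192 0 0 0 0;0.03 -.127 .222 0 0 0 0;0.03 -.144 .252 0 0 0 0;0.03 -.157 .275 0 0 0 0;0.03 -.162 .283 0 0 0 0;0.03 -.162 .283 0 0 0 0'|head -2
python3 go.py .613,.003,.198
python3 - <<'E'
from h import *
p,d=grab_frame("top");cv2.imwrite("pics/t8.png",cv2.resize(p[170:310,210:480,::-1],None,fx=2.9,fy=2.9))
p,d=grab_frame("scene");cv2.imwrite("pics/s8.png",cv2.resize(p[180:340,200:400,::-1],None,fx=3.5,fy=3.5))
E
```

```text
clock: 26.62
ee_pos: [0.6146, 0.0053, 0.2982]
now [0.6146 0.0053 0.2982] yaw 86.5 t 26.62 j [ -2.  32. 102.   0.  47. -89.]
[0.613, 0.003, 0.198] -> [ 0.002 -0.002  0.1  ] rz -0.0 rows 3
```

View pics/s8.png

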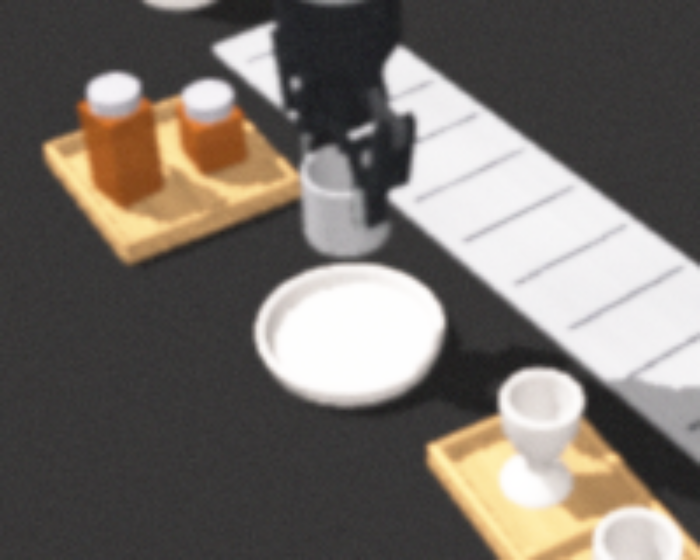

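The cutter at (345,205) is directly over the dish at (350,332). Lower it.

```bash
python3 jog.py '0.03 .002 -.002 .02 0 0 0;0.03 .002 -.002 .05 0 0 0;0.03 .002 -.002 .075 0 0 0;0.03 .002 -.002 .087 0 0 0;0.03 .002 -.002 .091 0 0 0;0.03 .002 -.002 .094 0 0 0;0.03 .002 -.002 .097 0 0 0;0.03 .002 -.002 .099 0 0 0;0.03 .002 -.002 .1 0 0 0;0.03 .002 -.002 .1 0 0 0'
```

```text
clock: 27.55
ee_pos: [0.612, 0.0015, 0.1993]
orientation: [[-0.998, 0.064, 0.001], [0.064, 0.998, -0.0], [-0.001, 0.0, -1.0]]
force: [0.5, -0.6, -1.1]
opening: 0.0542
finger_force: 63.2
```

Not in contact yet, so down a little more.

```bash
python3 jog.py '0.03 0 0 .001 0 0 0;0.03 0 0 .002 0 0 0;0.03 0 0 .002 0 0 0'
```

```text
clock: 27.8
ee_pos: [0.6121, 0.0016, 0.1982]
orientation: [[-0.998, 0.064, 0.001], [0.064, 0.998, -0.0], [-0.001, -0.0, -1.0]]
force: [-4.7, -0.8, 19.7]
opening: 0.0537
finger_force: 65.6
```

```bash
python3 jog.py '0.058 0 0 -.001 0 0 0;0.07 0 0 -.001 0 0 0;0.07 0 0 -.001 0 0 0;0.07 0 0 -.001 0 0 0;0.07 0 0 -.01 0 0 0;0.07 0 0 -.04 0 0 0;0.07 0 0 -.08 0 0 0;0.08 0 0 -.12 0 0 0;0.08 0 0 -.16 0 0 0;0.08 0 0 -.16 0 0 0;0.08 0 0 -.16 0 0 0'
python3 jog.py '0.08 .02 0 0 0 0 0;0.08 .06 0 0 0 0 0;0.08 .1 0 0 0 0 0;0.08 .12 0 0 0 0 0;0.08 .12 0 0 0 0 0;0.08 .12 0 0 0 0 0'|head -2
python3 - <<'E'
from h import *
p,d=grab_frame("scene");cv2.imwrite("pics/s9.png",cv2.resize(p[140:400,190:510,::-1],None,fx=2.3,fy=2.3))
C=cloud("scene",d)
f=C.reshape(-1,3);f=f[d.ravel()>0]
for n,c,r,z0,z1 in(("cutter",(.613,.003),.04,.03,.08),("tallj",(.653,-.24),.035,.09,.13),("shortj",(.58,-.236),.035,.053,.09),("tallc",(.597,.182),.035,.06,.11),("low",(.61,.285),.035,.035,.09)):
    q=f[(np.hypot(f[:,0]-c[0],f[:,1]-c[1])<r)&(f[:,2]>z0)&(f[:,2]<z1)];print(n,len(q),q.mean(0).round(4),np.percentile(q[:,2],97).round(4))
E
```

```text
clock: 28.72
ee_pos: [0.6124, 0.0015, 0.36]
orientation: [[-0.998, 0.064, 0.005], [0.064, 0.998, -0.0], [-0.005, 0.0, -1.0]]
force: [0.5, -0.1, -0.9]
opening: 0.0798
finger_force: 0.0
clock: 29.22
ee_pos: [0.4909, 0.0093, 0.3563]
cutter 409 [0.6135 0.0025 0.046 ] 0.0585
tallj 164 [ 0.6568 -0.2354  0.0998] 0.1052
shortj 169 [ 0.5831 -0.2301  0.0637] 0.0705
tallc 368 [0.5967 0.1821 0.0741] 0.0842
low 420 [0.6109 0.2858 0.049 ] 0.0589
```

View pics/s9.png

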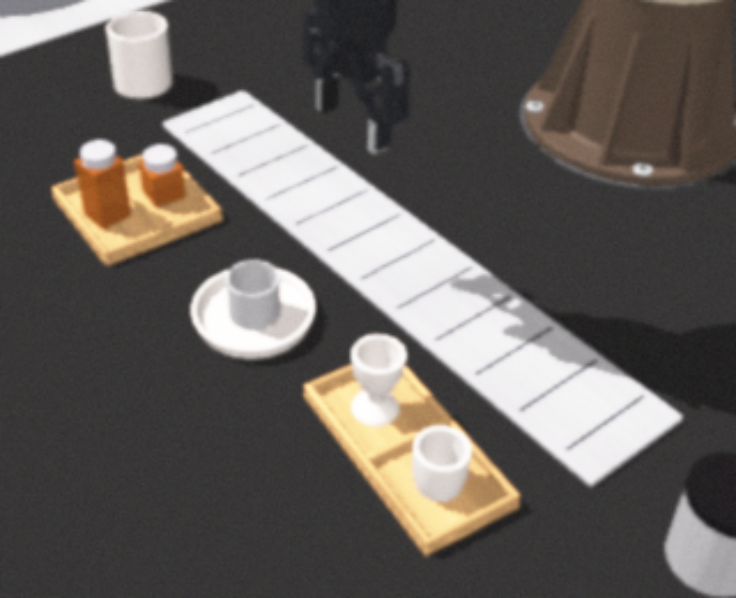

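All five stand upright in their places: the cutter at (254,295) in the dish, the jars in the square tray and the cups in the oblong tray. Their measured tops match floor plus height, and the gripper is clear of everything.

```bash
python3 jog.py '0.08 0 0 0 0 0 0;0.08 0 0 0 0 0 0;0.08 0 0 0 0 0 0'|tail -1; python3 -c "
from plant import env, workorder, telemetry, grab_frame, camera_model;print(workorder.finish_job())"
```

```text
finger_force: 0.0
the job is handed in; nothing more can be done
None
```

I put all five things away upright in their assigned places, left the canister and mug untouched, and handed the job in at about 29.5 s; no verdict came back.

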